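# Pop the fuse hatch and seat the loose relay

### The job

A relay has worked loose under the fuse hatch, the larger of the two lids in the dash console on the bench. With a fingertip press the hatch once at its ribbed pad so that its push latch lets go, get out of its way, let it swing fully open by itself and see for a moment that it stays there; then press the relay that stands proud down home, level with its two neighbours. Do not push the hatch once it has popped, leave the small tray lid shut, pull nothing out and leave everything else where it is.

Things in the scene. Friction and masses are not known exactly. Their poses are not given: they have to be found in the camera images.
- console: Dark plastic dash console on the bench, 320 (x) x 360 mm (y), turned up to 0.45 rad; origin mid underside, x away from the robot at yaw 0, z up. Flat deck 130 mm above the bench, 220 x 360 mm about the origin; 18 mm higher hood on the far edge, sloping fascia with knobs on the near one. Two flush lids in the deck: the large fuse hatch on its left (+y), the small tray lid on its right.
- hatch (a joint): Fuse hatch angle, rad; lid 150 x 120 x 4 mm, hinge on its +y side, free edge to -y. 0 latched flush, negative pressed in (stop -0.055), 1.9 fully open, 19 degrees past upright. Push-push latch: about 3 N on the pad; it trips once the pad is 4 mm down (stop at 5 mm). Let go, a damped spring swings it to 1.9 in about 3 s and holds it. A finger above it is in its way; pushed fully shut it re-latches.
- hatch_pad (a point): Middle of the pad of four fine ribs on the fuse hatch's upper face, flush with the deck while latched, 25 mm from the free edge, 95 mm from the hinge: the place to press. Moves with the hatch.
- hatch_edge (a point): Middle of the fuse hatch's free edge, upper face, 120 mm from the hinge.
- hatch_hinge (a point): Middle of the fuse hatch's hinge line, at deck height; from here to hatch_edge is the direction from hinge to free edge.
- tray_lid (a joint): Angle (rad) of the small tray lid, 90 x 90 mm, of the same plastic with the same kind of pad and push-push latch, hinged on its -y side; its free edge faces the hatch's across a 40 mm bar of deck. 0: shut. It is to stay shut.
- tray_lid_pad (a point): Middle of the ribbed pad on the tray lid's upper face, 25 mm from its free edge.
- loose_relay (a joint): How far (m) the loose relay has been pushed in from its raised position: starts near 0, 0.007 is home (hard stop), negative is pulled out. It slides stiffly, staying where it is left, and takes about 4 to 5 N to push in.
- loose_relay_top (a point): Centre of the top of the loose relay, a black block 26 x 26 mm. Under the hatch, in a bay 150 x 120 mm, three such relays stand in a row along the console's x, 37 mm apart, 68 mm from the hinge; this may be any of the three. Its top starts 5 to 7 mm above the other two, about 16 mm below the deck; home it is level with them, 22 mm below the deck. z up.
- relay_b: Relay that is home; origin under its middle, top 25 mm above the origin.
- relay_c: Relay that is home; origin under its middle, top 25 mm above the origin.
- socket: Bystander: steel hex-drive socket, 30 mm across, 32 mm tall, standing on the console's deck beyond the hatch's hinge.
- grease_jar: Bystander: small lidded jar, 40 mm across, 42 mm tall, standing on the console's deck beyond the hatch's hinge.
- screwdriver: Bystander: short screwdriver with a black handle, 150 mm long, 26 mm thick, lying on the console's deck along its near edge.
- spanner: Bystander: steel spanner, 190 mm long, lying on the bench right of the console.
- padlock: Bystander: brass padlock, 48 x 24 mm, 70 mm tall, standing on the bench right of the console.
- spray_can: Bystander: spray can, 57 mm across, 170 mm tall, standing on the bench right of the console.
- multimeter: Bystander: grey multimeter, 150 x 78 x 36 mm, lying on the bench left of the console.
- adapter: Bystander: black power adapter, 105 x 46 x 30 mm, lying on the bench left of the console.

How it is judged:
On the way, in this order (a step that is already met when the one before it is completed fails the run):
1. the fuse hatch is pressed in at its latch (value of joint hatch below -0.025 rad and contact force between the fingers and hatch above 0.5 N).
2. the hatch has popped and stands fully open by itself, untouched, for a second, the relay still proud (value of joint hatch above 1.8 rad and contact force between each of the arm, the fingers and hatch below 0.2 N and value of joint loose_relay below 0.003 m), for 1 s.
3. the loose relay is pressed home (value of joint loose_relay above 0.0055 m), for 0.1 s.
At the end, for the whole second after the job is handed in: The fuse hatch stands open at more than 1.8 rad and at rest, the loose relay is home to within 1.5 mm, and the tray lid is shut (value of joint hatch above 1.8 rad and value of joint loose_relay above 0.0055 m and value of joint tray_lid below 0.03 rad and velocity of joint hatch between -0.05 and 0.05 rad/s); the robot touches nothing.
It fails at once if the popped hatch is pushed or pried (more than 6 N on it once it stands ajar) (value of joint hatch above 0.1 rad and contact force between any of the arm, the fingers and hatch above 6 N).
It fails at once if the popped hatch is pushed back towards shut (value of joint hatch between 0.05 and 1.7 rad and velocity of joint hatch below -0.25 rad/s).
It fails at once if the tray lid is popped (value of joint tray_lid above 0.05 rad).
It fails at once if the loose relay is pulled up instead of pressed (value of joint loose_relay below -0.002 m).
It fails at once if a bystander is moved or lifted by more than 25 mm (distance of any of socket, grease_jar, screwdriver, spanner, padlock, spray_can, multimeter, adapter from where it was at the start of the episode above 0.025 m).
It also fails if it takes over 45 s, if anything falls off the work surface, if the arm or the gripper's body presses on something with over 40 N, if the wrist force passes 120 N, or if a joint passes its speed limit or range.

### The arm

A 7-joint arm with a two-finger parallel gripper is mounted at the origin on the work surface. World frame = base frame: x ahead of the robot, y to its left, z up, the work surface at z = 0. Lengths are in m, angles in rad, forces in N, time in s.
With the tool pointing down it reaches from about 0.425 to 0.925 m from the base axis. Payload 6.8 kg.
Tool frame: the origin (TCP) lies at the very end of the fingers, on their centre line; the grasp point (between the pads) lies 19 mm behind it; y points along the fingers, x is the direction in which the jaws open and shut, and the axes are right-handed (so a half turn about y gives the same grasp; the last joint's range is limited). The gripper opens to 85 mm and grips with 20 to 120 N. Pads are 22 mm wide; open, the fingers measure 114 mm over their backs; the gripper's body (76 mm by 85 mm) begins 54 mm behind the grasp point. The pads swing forward as they close: fully open they stand 13 mm farther back than shut.
Start: joints at [-1.218, 0.477, 0.022, 1.555, -0.011, 1.109, -0.083], TCP at [0.3, 0.605, 0.231] pointing down, gripper open.
Joint ranges: [-2.96, 2.96], [-0.34, 2.1], [-1.41, 1.46], [0.24, 2.44], [-1.37, 4.51], [0.17, 1.92], [-2.96, 2.96]. Speed limits (rad/s): [2.39, 2.39, 3.14, 3.14, 3.14, 3.14, 3.14].

### API

Orientations are given as a rotation vector (axis times angle).
In Python, from bench import r, imaging gives the robot as it stands.
- The arm moves only by the shell command python3 -m jog 'ROWS' [FORCE]. ROWS is text: rows parted by semicolons, each of 7 numbers parted by spaces: the turn, a rotation vector about the tool's x, y, z in degrees, then the shift along the tool's x, y, z in mm, then the opening, from 0 (shut) to 1 (fully open). A call has exactly 5 rows; each row shifts and turns the commanded pose from where the row before left it, along the tool's axes as they then stand; what a row does not reach is not made up. A row lasts 1/12 s, in which the tool goes at most 41.7 mm and 7.16 degrees, less where a joint would pass 70% of its speed; a pose out of reach is approached as far as the arm can. A call with a gripper value outside its range is refused whole. The fingers move at their own pace and stop on an object; FORCE is the grip in N (left out, the last holds). Time passes only in rows, so rows that do not move let the fingers close, or fill a call up. It gives the time, the measured TCP pose, the force and the opening at its end, in the units of the state.
- r.get_obs(): the state, without advancing time (a new reading comes with each control period).
- imaging.grab_frame(name): name is "scene" or "top" or "wrist"; returns a dict with "color" (480x640x3 uint8, red, green, blue), "z_map" (480x640 float32, m along the optical axis (not along the pixel's ray), 0 where there is no reading), "fx", "fy", "cx", "cy" (pixels), "world_to_cam" (4x4, takes a point from world to camera coordinates); the wrist camera has in their place "hand_eye" (4x4, takes a point from camera to tool coordinates, whose origin is the TCP and whose axes are the tool frame's). Camera axes: x right, y up, looking along -z (the intrinsics and any distortion apply to the point x, -y, -z); pixel columns grow to the right and rows downward; lengths in m; the calibration is good to about 2 mm. A picture is of the moment at which its call begins: read the wrist's pose just before it.
- r.hand_in(): hands the job in, once; it reports no verdict.
The state is a dict: "clock": time; "joints": joint angles; "qvel": joint speeds; "tau": joint torques, N m; "tcp_pos": TCP position; "orientation": TCP orientation; "contact_force": force on the tool from outside, world axes, zero at the start; "moment": the same for the moment, N m; "grip_width": finger opening in m.
Only numpy, scipy, OpenCV 4.12 (cv2) and the standard library are available. Lean on these libraries where they do the work, as an engineer would, in place of code of your own. Each camera call takes 0.05 s, during which the arm holds its last target.

## Working session

There is one attempt and no reset: what is moved stays moved. The work goes in short steps, Python scripts to look and compute and a shell command to move; the robot and the scene stay as the last step left them, time stands still between calls to the robot, and variables do not carry over. Pictures are saved under pics/ and viewed, and the job is handed in when it is done.

```bash
ls; mkdir -p pics
python3 - <<'E'
from bench import r, imaging
import cv2
o=r.get_obs()
for k,v in o.items(): print(k,v)
for n in ["scene","top","wrist"]:
    f=imaging.grab_frame(n)
    cv2.imwrite(f"pics/{n}0.png",f["color"][:,:,::-1])
    print(n,f["fx"],f["fy"],f["cx"],f["cy"],f.get("world_to_cam",f.get("hand_eye")),[k for k in f])
E
```

```text
pics
clock 0.0
joints [-1.21811366  0.47783496  0.02234958  1.55645578 -0.01153988  1.10931456
 -0.08309691]
qvel [ 0.00142289  0.00210725  0.00127401 -0.00084872 -0.0018001   0.00211613
  0.00018909]
tau [ 1.06604439e-03 -5.96443355e+01  1.60802018e+00 -2.81212538e+01
  1.23307348e-02  9.13412921e-03  2.48006552e-05]
tcp_pos [0.29987955 0.60405631 0.23030071]
orientation [-1.39374211 -0.86232557  0.86485092]
contact_force [0.41965914 0.19215276 0.48842865]
moment [-0.03374416 -0.03578521  0.00313258]
grip_width 0.08512932227763934
scene 435.4432034376987 435.4432034376987 323.168564347385 238.30302233664014 [[-0.62845767  0.77775144 -0.01198557  0.32124002]
 [-0.4613285  -0.36027924  0.81078658  0.17148952]
 [ 0.62627228  0.51507434  0.58521916 -1.23811496]
 [ 0.          0.          0.          1.        ]] ['color', 'z_map', 'fx', 'fy', 'cx', 'cy', 'world_to_cam']
top 517.1738831370282 517.1738831370282 318.31392110319666 240.62339214395305 [[ 2.56829376e-02 -9.99663535e-01  3.63362878e-03  1.85983796e-02]
 [ 9.88620478e-01  2.59378298e-02  1.48178203e-01 -5.44365411e-01]
 [-1.48222595e-01 -2.13371714e-04  9.88954001e-01 -1.22053746e+00]
 [ 0.00000000e+00  0.00000000e+00  0.00000000e+00  1.00000000e+00]] ['color', 'z_map', 'fx', 'fy', 'cx', 'cy', 'world_to_cam']
wrist 415.4739389116661 415.4739389116661 331.8400387365125 241.5826903201435 [[ 9.99999840e-01 -1.47894476e-04 -5.45763782e-04 -6.13644013e-04]
 [-4.85780835e-04  2.69274916e-01 -9.63063229e-01 -1.43004207e-01]
 [ 2.89392228e-04  9.63063340e-01  2.69274801e-01  7.00908709e-02]
 [ 0.00000000e+00  0.00000000e+00  0.00000000e+00  1.00000000e+00]] ['color', 'z_map', 'fx', 'fy', 'cx', 'cy', 'hand_eye']
```

View pics/scene0.png

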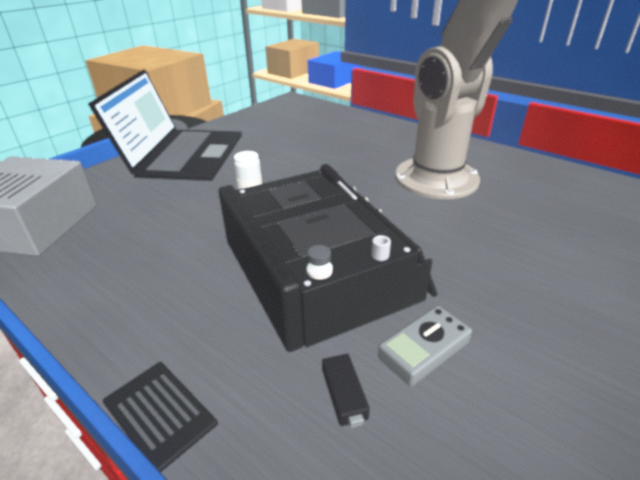

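View pics/top0.png

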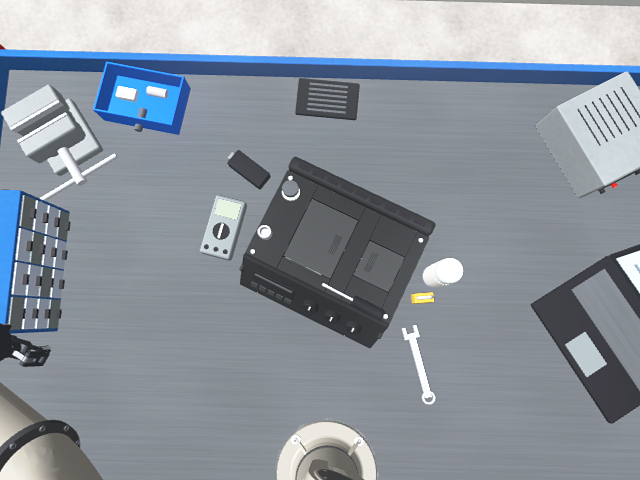

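View pics/wrist0.png

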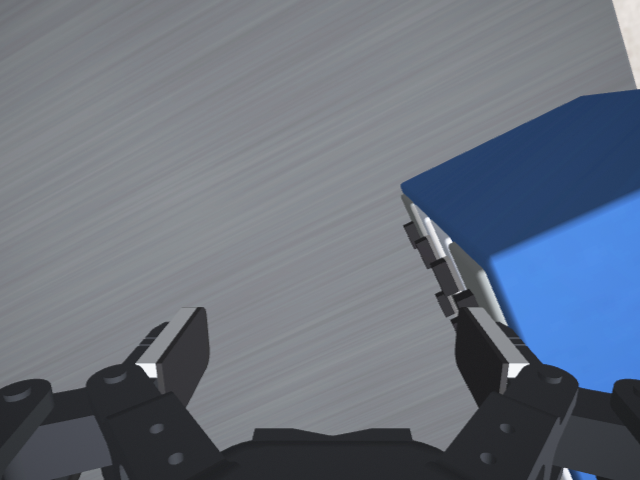

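The top view shows the console turned, with the hatch pad near (336,244), the tray pad near (370,265), the socket at (265,232) and the jar at (290,190). I'll enlarge it.

```bash
cat > h.py <<'E'
from bench import r, imaging
import cv2, numpy as np
from scipy.spatial.transform import Rotation as R
def ray(f,u,v,T=None):
    d=np.array([(u-f["cx"])/f["fx"],-(v-f["cy"])/f["fy"],-1.0])
    if "world_to_cam" in f: M=np.linalg.inv(f["world_to_cam"])
    else: M=T@f["hand_eye"]
    return M[:3,3],M[:3,:3]@d
def tool():
    o=r.get_obs();T=np.eye(4);T[:3,:3]=R.from_rotvec(o["orientation"]).as_matrix();T[:3,3]=o["tcp_pos"];return T
def atz(f,u,v,z,T=None):
    c,d=ray(f,u,v,T);return c+d*(z-c[2])/d[2]
def dep(f,u,v,T=None):
    c,d=ray(f,u,v,T);z=np.median(f["z_map"][int(v)-1:int(v)+2,int(u)-1:int(u)+2]);return c+d*z
def tri(a,b):
    (c1,d1),(c2,d2)=a,b
    d1=d1/np.linalg.norm(d1);d2=d2/np.linalg.norm(d2)
    s=np.linalg.lstsq(np.c_[d1,-d2],c2-c1,rcond=None)[0]
    p,q=c1+s[0]*d1,c2+s[1]*d2
    return (p+q)/2,np.linalg.norm(p-q)
def gam(im,x0,x1,y0,y1,s,g=0.6):
    c=im[y0:y1,x0:x1,::-1]; c=cv2.resize(c,None,fx=s,fy=s,interpolation=cv2.INTER_CUBIC)
    return (255*(c/255.)**g).astype(np.uint8)
E
python3 - <<'E'
from h import *
f=imaging.grab_frame("top")
cv2.imwrite("pics/topc.png",gam(f["color"],235,445,150,350,3.8))
for p in [(336,244),(370,265),(320,265),(265,250),(400,240),(265,232),(291,188),(330,280)]: print(p,dep(f,*p).round(4),atz(f,*p,.13).round(4))
f=imaging.grab_frame("scene")
cv2.imwrite("pics/scenec.png",gam(f["color"],210,440,160,350,3.4))
print(dep(f,320,216))
E
```

```text
(336, 244) [ 0.5236 -0.0075  0.1301] [ 0.5236 -0.0075  0.13  ]
(370, 265) [ 0.4779 -0.0849  0.1303] [ 0.4779 -0.0849  0.13  ]
(320, 265) [0.475  0.0275 0.1301] [0.475  0.0275 0.13  ]
(265, 250) [0.5057 0.1523 0.1307] [0.5057 0.1524 0.13  ]
(400, 240) [ 0.5364 -0.152   0.1313] [ 0.5366 -0.1522  0.13  ]
(265, 232) [0.5448 0.1528 0.1425] [0.5469 0.1541 0.13  ]
(291, 188) [0.6397 0.0961 0.1739] [0.6509 0.0986 0.13  ]
(330, 280) [0.4419 0.0043 0.1295] [0.4419 0.0043 0.13  ]
[ 0.50989843 -0.00695111  0.12902514]
```

View pics/topc.png

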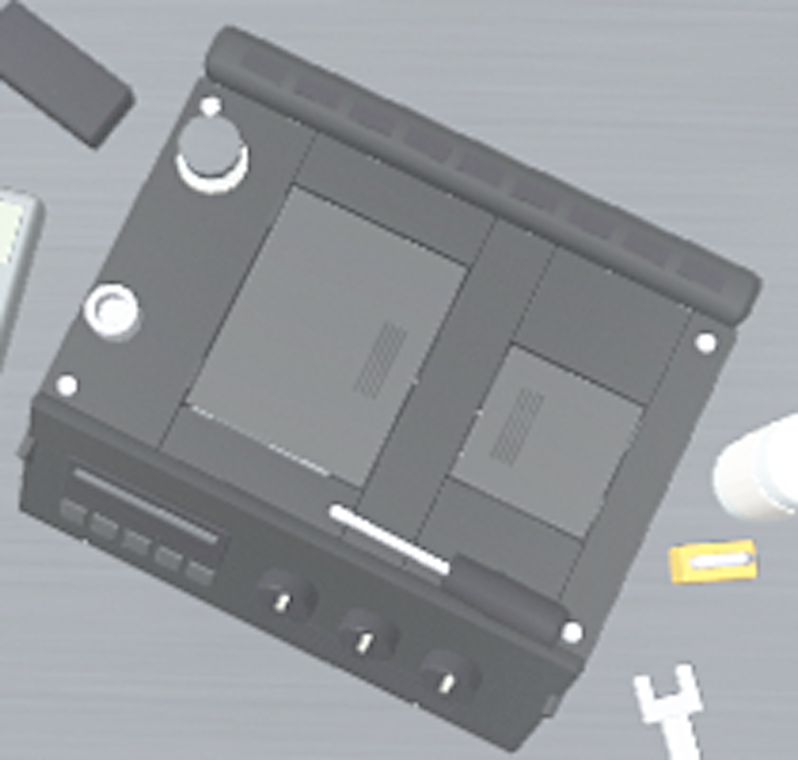

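View pics/scenec.png

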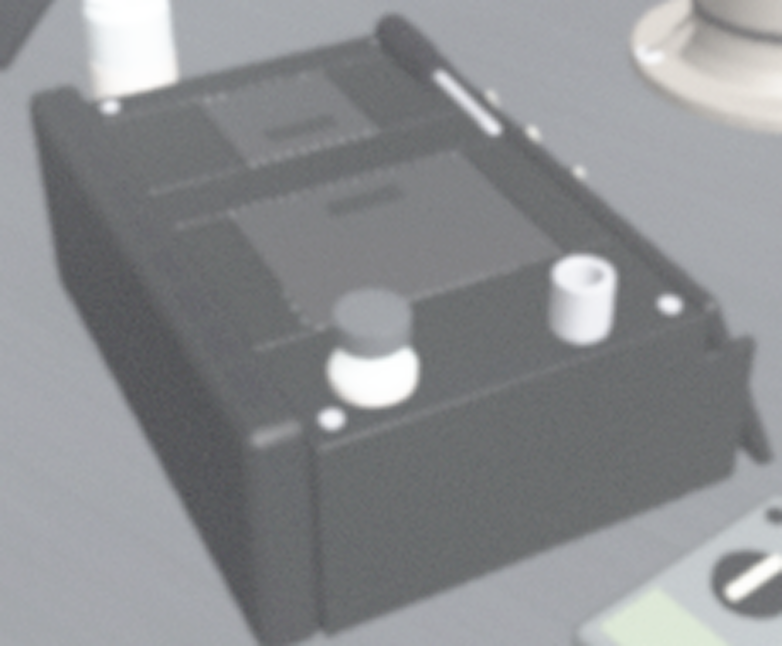

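Run:
```python
from h import *
t=imaging.grab_frame("top");s=imaging.grab_frame("scene")
P=lambda x,y:(235+(x+.5)/3.8-.5,150+(y+.5)/3.8-.5)
S=lambda x,y:(210+(x+.5)/3.4-.5,160+(y+.5)/3.4-.5)
print("pad tri",tri(ray(t,*P(381,359)),ray(s,*S(365,200))))
print("traypad tri",tri(ray(t,*P(517,426)),ray(s,*S(300,127))))
C=[atz(t,*P(*p),.13) for p in [(292,184),(468,267),(360,487),(187,403)]]
for c in C: print(c.round(4))
hh=(C[0]+C[3])/2;he=(C[1]+C[2])/2
e=(he-hh);print("hinge",hh,"edge",he,np.linalg.norm(e)); e/=np.linalg.norm(e)
ex=(C[0]+C[1]-C[2]-C[3])/2;print("len x",np.linalg.norm(ex),"yaw",np.arctan2(ex[1],ex[0]),np.arctan2(e[0],-e[1]))
print("pad from hinge",hh+.095*e)
T=tool();print(T.round(3))
```

```text
pad tri (array([ 0.52282659, -0.00450117,  0.13102731]), np.float64(0.0011226569735126892))
traypad tri (array([ 0.4851874 , -0.0862118 ,  0.13171485]), np.float64(9.04623297281265e-05))
[0.6285 0.0509 0.13  ]
[ 0.5804 -0.056   0.13  ]
[0.4468 0.0058 0.13  ]
[0.494  0.1095 0.13  ]
hinge [0.56121957 0.08018207 0.13      ] edge [ 0.51358807 -0.02508286  0.13      ] 0.11553988561371918
len x 0.1469298215263665 yaw -0.4217909192356483 -0.42492405783173154
pad from hinge [ 0.52205567 -0.00636959  0.13      ]
[[ 0.445 -0.    -0.896  0.3  ]
 [ 0.896 -0.     0.445  0.604]
 [-0.    -1.     0.     0.231]
 [ 0.     0.     0.     1.   ]]
```

Pad at about (0.5225, −0.0055, 0.131), console yaw −0.42. The current orientation already suits, with the jaw axis along the console's y and the camera on the near side. I'll shut the fingers and travel across at this height.

```bash
python3 -m jog '0 0 0 -10 0 -10 0; 0 0 0 -20 0 -20 0; 0 0 0 -22 0 -23 0; 0 0 0 -22 0 -23 0; 0 0 0 -22 0 -23 0' 40; python3 -m jog '0 0 0 -22 0 -23 0; 0 0 0 -22 0 -23 0; 0 0 0 -22 0 -23 0; 0 0 0 -22 0 -23 0; 0 0 0 -22 0 -23 0'; python3 -m jog '0 0 0 -22 0 -23 0; 0 0 0 -22 0 -23 0; 0 0 0 -22 0 -23 0; 0 0 0 -22 0 -23 0; 0 0 0 -22 0 -23 0'; python3 -m jog '0 0 0 -22 0 -23 0; 0 0 0 -22 0 -23 0; 0 0 0 -22 0 -23 0; 0 0 0 -11 0 -12 0; 0 0 0 0 0 0 0'
```

```text
clock: 0.77
tcp_pos: [0.3464, 0.4732, 0.2313]
orientation: [-1.393, -0.864, 0.864]
contact_force: [1.4, -0.4, 0.5]
grip_width: 0.0259
clock: 1.18
tcp_pos: [0.4006, 0.3234, 0.2315]
orientation: [-1.392, -0.864, 0.863]
contact_force: [1.0, 0.3, -0.2]
grip_width: -0.0003
clock: 1.6
tcp_pos: [0.4547, 0.1738, 0.2316]
orientation: [-1.393, -0.864, 0.863]
contact_force: [1.5, -0.5, 0.5]
grip_width: -0.0002
clock: 2.02
tcp_pos: [0.4938, 0.0657, 0.2316]
orientation: [-1.397, -0.859, 0.858]
contact_force: [0.6, 0.5, 0.6]
grip_width: -0.0001
```

Run:
```python
from h import *
T=tool();f=imaging.grab_frame("wrist")
np.savez("w1.npz",T=T,**f)
cv2.imwrite("pics/w1.png",f["color"][:,:,::-1]);print(T.round(4))
```

```text
[[ 4.508e-01  1.200e-03 -8.926e-01  4.938e-01]
 [ 8.926e-01 -1.300e-03  4.508e-01  6.570e-02]
 [-6.000e-04 -1.000e+00 -1.600e-03  2.316e-01]
 [ 0.000e+00  0.000e+00  0.000e+00  1.000e+00]]
```

View pics/w1.png

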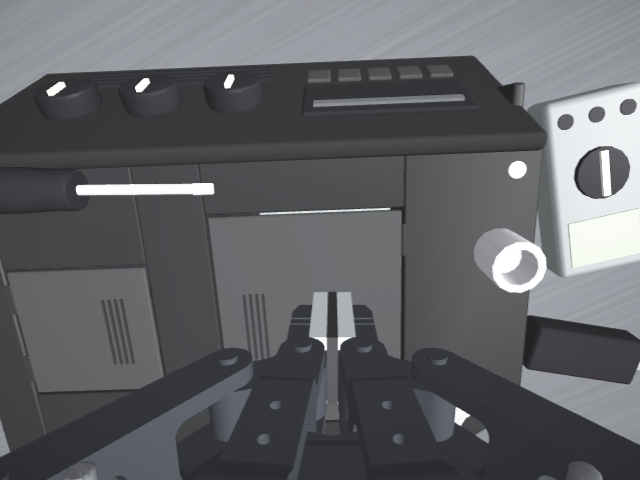

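The wrist view shows the hatch pad ribs at x 245–267, y 294–358 (centre about (257,326)), the tray pad at (117,332), and the fingertips shut at about (332,293).

Run:
```python
from h import *
d=np.load("w1.npz");f=dict(d);T=d["T"]
for p in [(256.5,326),(117,332)]: print(atz(f,*p,.13,T).round(4),dep(f,*p,T).round(4))
cv2.imwrite("pics/w1c.png",gam(d["color"],200,440,200,380,3.3))
```

```text
[ 0.5209 -0.0033  0.13  ] [ 0.5207 -0.003   0.1307]
[ 0.4838 -0.0866  0.13  ] [ 0.4836 -0.086   0.1307]
```

View pics/w1c.png

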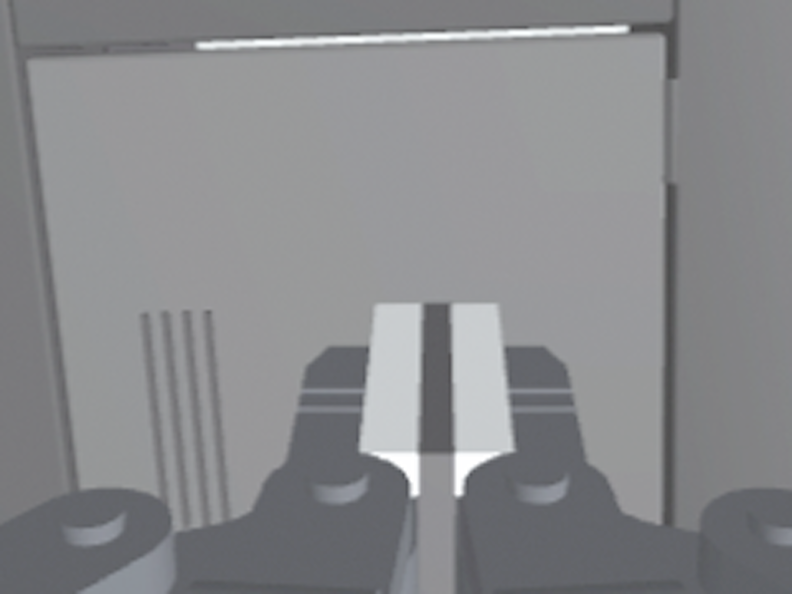

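```bash
python3 -m jog '0 0 0 -16 0 -19 0; 0 0 0 -17 0 -19 0; 0 0 0 -17 0 -19 0; 0 0 0 0 30 0 0; 0 0 0 0 30 0 0'; python3 -m jog '0 0 0 0 20 0 0; 0 0 0 0 10 0 0; 0 0 0 0 5 0 0; 0 0 0 0 0 0 0; 0 0 0 0 0 0 0'
python3 - <<'E'
from h import *
T=tool();print(T[:3,3])
f=imaging.grab_frame("top");cv2.imwrite("pics/t2.png",gam(f["color"],285,425,190,300,5.5))
f=imaging.grab_frame("wrist");cv2.imwrite("pics/w2.png",gam(f["color"],120,520,120,420,2))
E
```

```text
clock: 2.48
tcp_pos: [0.5234, 0.0002, 0.1722]
orientation: [-1.395, -0.867, 0.859]
contact_force: [-0.2, 1.2, 0.5]
grip_width: -0.0001
clock: 2.9
tcp_pos: [0.5221, 0.0008, 0.1371]
orientation: [-1.393, -0.865, 0.863]
contact_force: [0.5, 0.5, 1.6]
grip_width: -0.0001
[0.52212018 0.00078188 0.13714766]
```

View pics/t2.png

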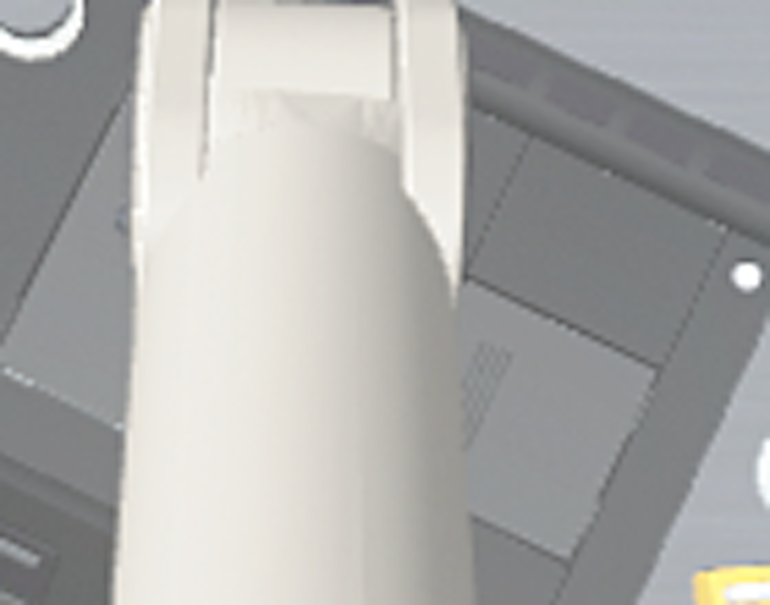

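View pics/w2.png

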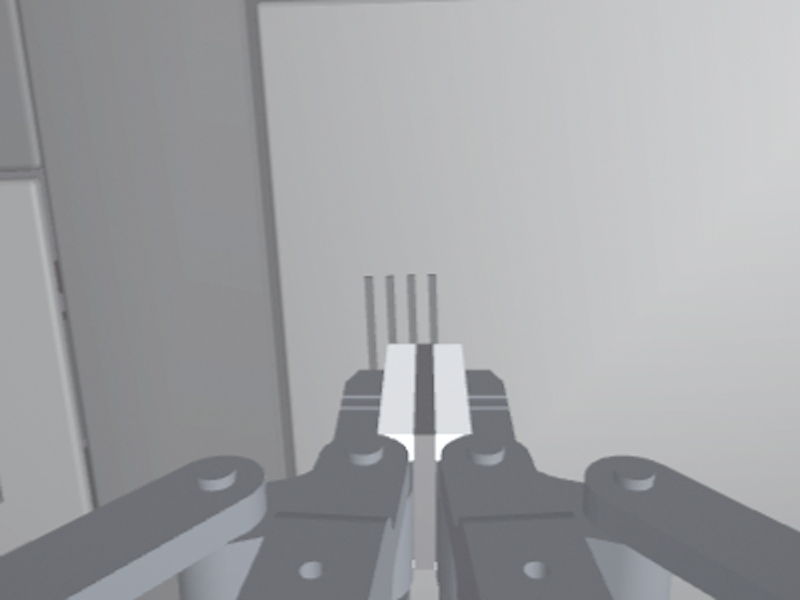

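The tips sit about 6 mm hinge-ward of the ribs' centre, so I'll correct that and then press gently.

```bash
python3 -m jog '0 0 0 -6 0 -2 0; 0 0 0 0 0 0 0; 0 0 0 0 3 0 0; 0 0 0 0 2 0 0; 0 0 0 0 0 0 0'; python3 -m jog '0 0 0 0 2 0 0; 0 0 0 0 1 0 0; 0 0 0 0 1 0 0; 0 0 0 0 1 0 0; 0 0 0 0 0 0 0'
```

```text
clock: 3.42
tcp_pos: [0.5203, -0.0061, 0.1309]
orientation: [-1.392, -0.863, 0.864]
contact_force: [-0.2, -0.3, -0.4]
grip_width: 0.0001
clock: 3.83
tcp_pos: [0.5206, -0.006, 0.1262]
orientation: [-1.393, -0.864, 0.863]
contact_force: [-1.5, 1.2, 2.9]
grip_width: 0.0005
```

```bash
python3 -m jog '0 0 0 0 1 0 0; 0 0 0 0 1 0 0; 0 0 0 0 0 0 0; 0 0 0 0 0 0 0; 0 0 0 0 0 0 0'
```

```text
clock: 4.25
tcp_pos: [0.5207, -0.0059, 0.1248]
orientation: [-1.392, -0.864, 0.863]
contact_force: [-2.0, -0.3, 8.8]
grip_width: -0.0001
```

Force has risen to 8.8 N, so it is at the stop. Retreat now, up and then away from the hinge.

```bash
python3 -m jog '0 0 0 0 -35 0 0; 0 0 0 -10 -38 0 0; 0 0 0 -25 -30 0 0; 0 0 0 -30 -25 0 0; 0 0 0 -35 -15 0 0'; python3 -m jog '0 0 0 -35 0 0 0; 0 0 0 -35 0 0 0; 0 0 0 -20 0 0 0; 0 0 0 0 0 0 0; 0 0 0 0 0 0 0';python3 - <<'E'
from h import *
f=imaging.grab_frame("scene");cv2.imwrite("pics/s3.png",gam(f["color"],210,440,130,320,3.4))
E
```

```text
clock: 4.67
tcp_pos: [0.4772, -0.0958, 0.2701]
orientation: [-1.394, -0.869, 0.863]
contact_force: [0.6, -1.0, 0.5]
grip_width: -0.0001
clock: 5.08
tcp_pos: [0.4355, -0.1773, 0.2673]
orientation: [-1.394, -0.861, 0.861]
contact_force: [-0.1, -0.1, 0.4]
grip_width: 0.0004
```

View pics/s3.png

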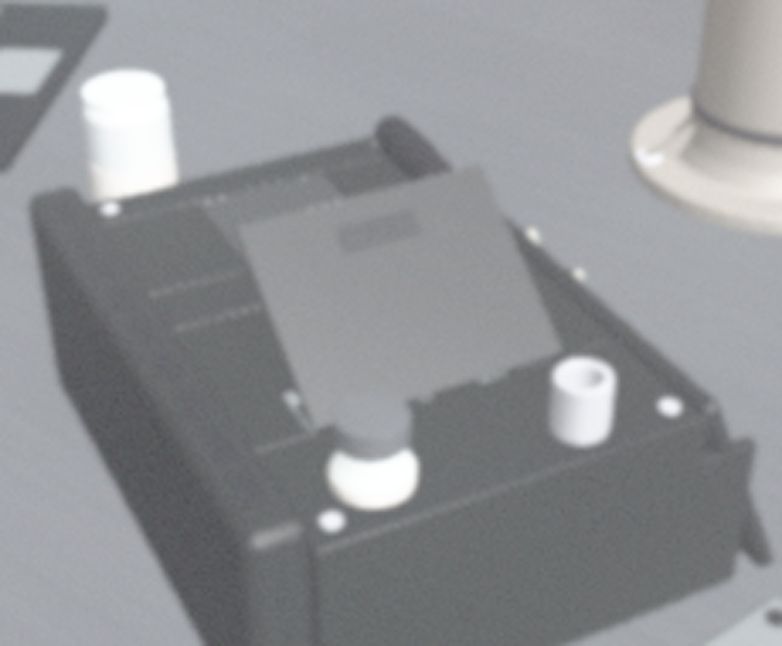

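The hatch has popped and is swinging up freely, with the arm clear. I'll wait for it.

```bash
Z='x'; python3 -m jog '0 0 0 0 0 0 0; 0 0 0 0 0 0 0; 0 0 0 0 0 0 0; 0 0 0 0 0 0 0; 0 0 0 0 0 0 0'; python3 -m jog '0 0 0 0 0 0 0; 0 0 0 0 0 0 0; 0 0 0 0 0 0 0; 0 0 0 0 0 0 0; 0 0 0 0 0 0 0'; python3 -m jog '0 0 0 0 0 0 0; 0 0 0 0 0 0 0; 0 0 0 0 0 0 0; 0 0 0 0 0 0 0; 0 0 0 0 0 0 0'; python3 -m jog '0 0 0 0 0 0 0; 0 0 0 0 0 0 0; 0 0 0 0 0 0 0; 0 0 0 0 0 0 0; 0 0 0 0 0 0 0'; python3 -m jog '0 0 0 0 0 0 0; 0 0 0 0 0 0 0; 0 0 0 0 0 0 0; 0 0 0 0 0 0 0; 0 0 0 0 0 0 0'; python3 -m jog '0 0 0 0 0 0 0; 0 0 0 0 0 0 0; 0 0 0 0 0 0 0; 0 0 0 0 0 0 0; 0 0 0 0 0 0 0' ; python3 -m jog '0 0 0 0 0 0 0; 0 0 0 0 0 0 0; 0 0 0 0 0 0 0; 0 0 0 0 0 0 0; 0 0 0 0 0 0 0'; python3 -m jog '0 0 0 0 0 0 0; 0 0 0 0 0 0 0; 0 0 0 0 0 0 0; 0 0 0 0 0 0 0; 0 0 0 0 0 0 0' ;python3 - <<'E'
from h import *
f=imaging.grab_frame("scene");cv2.imwrite("pics/s4.png",gam(f["color"],210,440,130,320,3.4))
f=imaging.grab_frame("top");cv2.imwrite("pics/t4.png",gam(f["color"],235,445,150,350,3.8));np.savez("t4.npz",**f)
T=tool();f=imaging.grab_frame("wrist");cv2.imwrite("pics/w4.png",gam(f["color"],0,640,0,480,1.2));np.savez("w4.npz",T=T,**f)
E
```

```text
clock: 5.55
tcp_pos: [0.4363, -0.1759, 0.2672]
orientation: [-1.392, -0.864, 0.864]
contact_force: [-0.0, 0.1, -0.1]
grip_width: -0.0003
clock: 5.97
tcp_pos: [0.4361, -0.1763, 0.2673]
orientation: [-1.393, -0.863, 0.863]
contact_force: [-0.7, 0.3, 0.0]
grip_width: 0.0003
clock: 6.38
tcp_pos: [0.436, -0.1763, 0.2673]
orientation: [-1.393, -0.863, 0.863]
contact_force: [0.1, -0.5, -0.0]
grip_width: -0.0002
clock: 6.8
tcp_pos: [0.4361, -0.1763, 0.2673]
orientation: [-1.393, -0.863, 0.863]
contact_force: [0.4, -0.3, -0.1]
grip_width: -0.0002
clock: 7.22
tcp_pos: [0.4361, -0.1763, 0.2673]
orientation: [-1.393, -0.863, 0.863]
contact_force: [1.2, -0.5, 0.2]
grip_width: 0.0004
clock: 7.63
tcp_pos: [0.4361, -0.1763, 0.2673]
orientation: [-1.393, -0.863, 0.863]
contact_force: [-0.2, -0.6, -0.4]
grip_width: 0.0004
clock: 8.05
tcp_pos: [0.4361, -0.1762, 0.2673]
orientation: [-1.393, -0.863, 0.863]
contact_force: [-0.1, 0.2, 0.2]
grip_width: -0.0001
clock: 8.47
tcp_pos: [0.4361, -0.1763, 0.2673]
orientation: [-1.393, -0.863, 0.863]
contact_force: [0.1, 0.4, 0.8]
grip_width: -0.0004
```

View pics/s4.png

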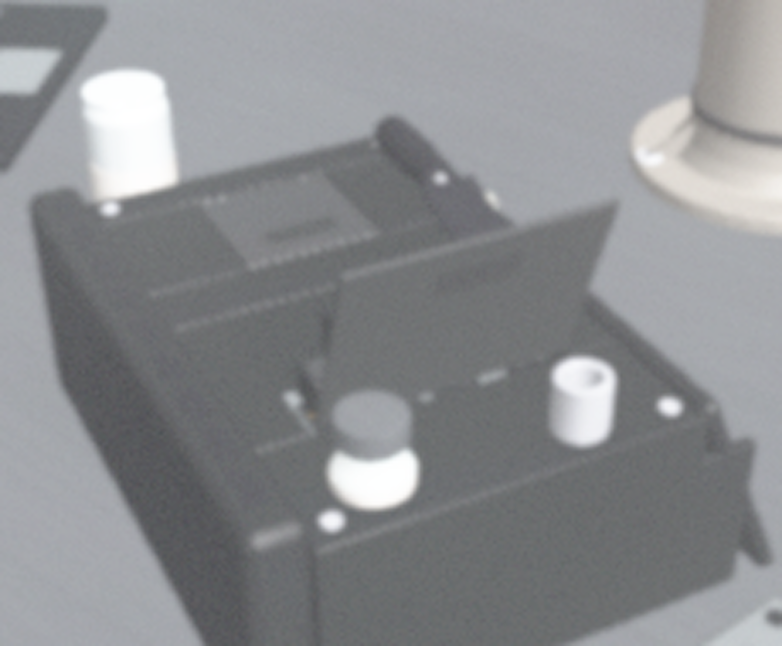

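View pics/t4.png

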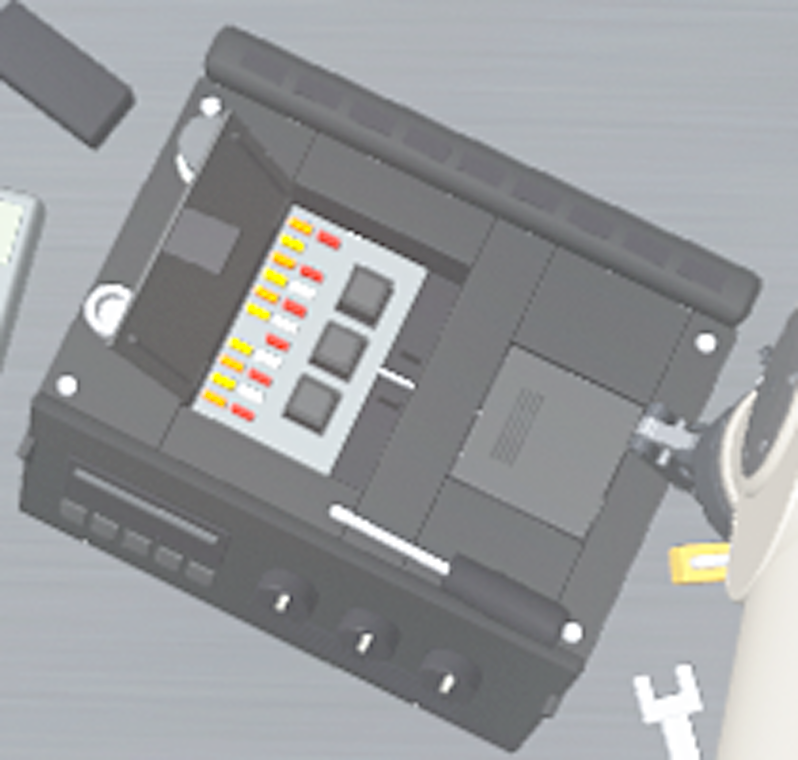

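View pics/w4.png

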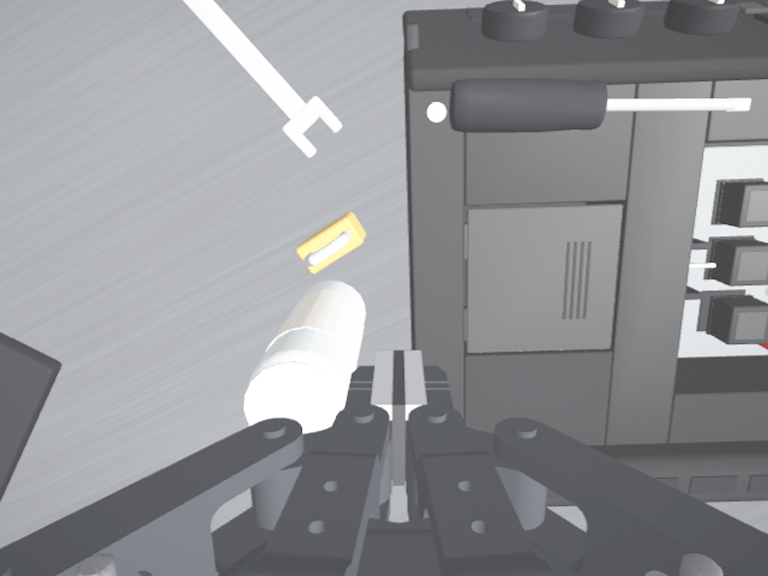

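The hatch stands open. The relay tops in the top crop are at (368,293), (340,346) and (312,401). I'll compare their heights by depth and by two-view triangulation.

Run:
```python
from h import *
t=dict(np.load("t4.npz"));w=dict(np.load("w4.npz"));T=w["T"]
P=lambda x,y:(235+(x+.5)/3.8-.5,150+(y+.5)/3.8-.5)
W=lambda x,y:((x+.5)/1.2-.5,(y+.5)/1.2-.5)
for p in [(368,291),(340,344),(312,399)]:
    u,v=P(*p);print((u,v),dep(t,u,v).round(4))
for p in [(752,203),(752,262),(752,321)]:
    u,v=W(*p);print("w",dep(w,u,v,T).round(4))
cv2.imwrite("pics/t4r.png",gam(t["color"],300,350,210,270,12))
cv2.imwrite("pics/w4r.png",gam(w["color"],570,640,120,320,4))
```

```text
(331.4736842105263, 226.21052631578948) [0.5669 0.0033 0.1151]
(324.10526315789474, 240.1578947368421) [0.5349 0.0194 0.1089]
(316.7368421052632, 254.63157894736844) [0.501  0.0355 0.108 ]
w [0.4946 0.0312 0.1082]
w [0.53   0.0212 0.1084]
w [0.5631 0.0068 0.1157]
```

View pics/t4r.png

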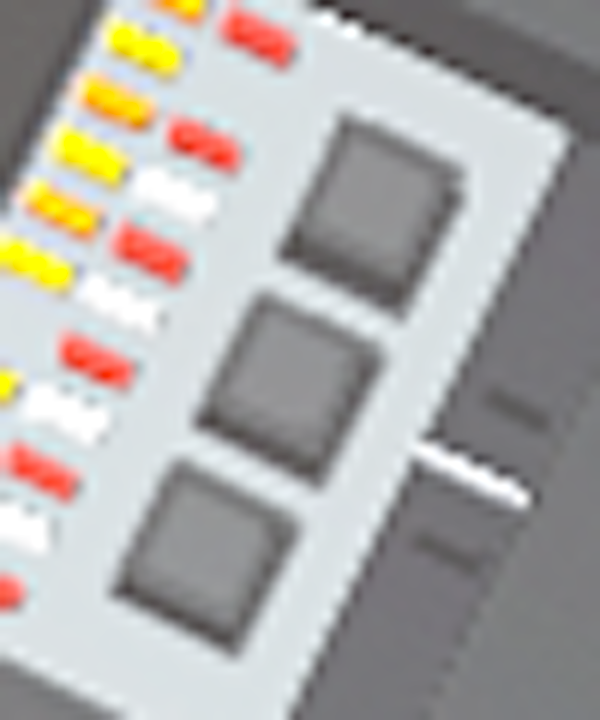

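```bash
python3 -m jog '0 0 0 20 0 -10 0; 0 0 0 30 0 -10 0; 0 0 0 30 0 -10 0; 0 0 0 20 0 0 0; 0 0 0 0 0 0 0'; python3 -m jog '0 0 0 0 0 0 0; 0 0 0 0 0 0 0; 0 0 0 0 0 0 0; 0 0 0 0 0 0 0; 0 0 0 0 0 0 0'
python3 - <<'E'
from h import *
T=tool();f=imaging.grab_frame("wrist");cv2.imwrite("pics/w5.png",gam(f["color"],240,640,80,380,2));np.savez("w5.npz",T=T,**f)
E
```

```text
clock: 9.03
tcp_pos: [0.5098, -0.0952, 0.267]
orientation: [-1.39, -0.869, 0.868]
contact_force: [-0.1, 0.4, -0.9]
grip_width: -0.0001
clock: 9.45
tcp_pos: [0.507, -0.1009, 0.2674]
orientation: [-1.393, -0.862, 0.862]
contact_force: [-0.3, 0.4, -0.7]
grip_width: -0.0001
```

View pics/w5.png

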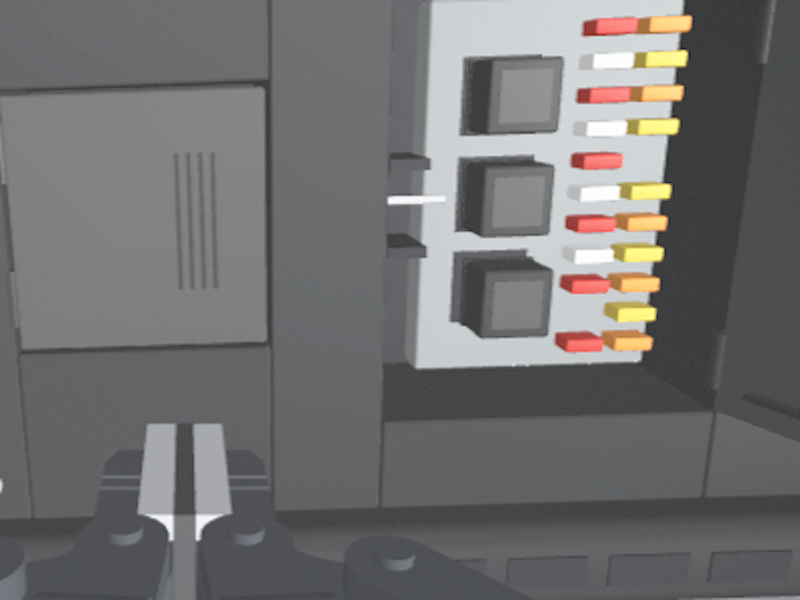

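The farthest relay (highest x) stands about 7 mm proud. Its top face is at (520,304) in this crop, i.e. pixel (500,232), and about (331.4,226.8) in the top view.

Run:
```python
from h import *
t=dict(np.load("t4.npz"));w=dict(np.load("w5.npz"));T=w["T"]
a=ray(t,331.3,226.7);b=ray(w,240+520/2,80+304/2,T)
print(tri(a,b),atz(t,331.3,226.7,.1145),dep(w,500,232,T))
g=np.array([.5612,.0802]);e=np.array([-.412,-.911]);x=np.array([.911,-.412])
print("nominal",g+e*.066+x*.037)
p=tri(a,b)[0];d=p-tool()[:3,3];R_=tool()[:3,:3];print("shift",(R_.T@d*1000).round(1))
```

```text
(array([0.56375755, 0.00428625, 0.12295927]), np.float64(0.0013894101429345023)) [0.56581207 0.00363748 0.1145    ] [0.5664754  0.00676486 0.11502687]
nominal [0.567715 0.00483 ]
shift [119.2 144.5  -3.9]
```

Run:
```python
from h import *
f=imaging.grab_frame("scene");cv2.imwrite("pics/s6.png",gam(f["color"],210,440,130,320,3.4))
S=lambda x,y:(210+(x+.5)/3.4-.5,130+(y+.5)/3.4-.5)
a=dep(f,*S(470,260));b=dep(f,*S(455,350));d=a-b;print(a,b)
e=np.array([-.412,-.911,0]);print("angle",np.pi-np.arctan2(d[2],-(d@e)),)
```

```text
[0.58310167 0.11132706 0.23172677] [0.56895572 0.09342209 0.16565751]
angle 1.8941326629002155
```

```bash
python3 -m jog '0 0 0 20 0 -2 0; 0 0 0 25 0 -2 0; 0 0 0 30 0 -2 0; 0 0 0 25 0 0 0; 0 0 0 20 0 0 0'; python3 -m jog '0 0 0 0 15 0 0; 0 0 0 0 25 0 0; 0 0 0 0 25 0 0; 0 0 0 0 25 0 0; 0 0 0 0 15 0 0';  python3 -m jog '0 0 0 0 10 0 0; 0 0 0 0 5 0 0; 0 0 0 0 0 0 0; 0 0 0 0 0 0 0; 0 0 0 0 0 0 0'
python3 - <<'E'
from h import *
T=tool();f=imaging.grab_frame("wrist");cv2.imwrite("pics/w6.png",gam(f["color"],120,640,80,470,1.5));np.savez("w6.npz",T=T,**f)
E
```

```text
clock: 9.97
tcp_pos: [0.5669, 0.0069, 0.2673]
orientation: [-1.392, -0.865, 0.864]
contact_force: [1.1, -0.7, -0.1]
grip_width: 0.0
clock: 10.38
tcp_pos: [0.5648, 0.0046, 0.1599]
orientation: [-1.392, -0.861, 0.865]
contact_force: [-0.1, 0.1, -0.0]
grip_width: -0.0001
clock: 10.8
tcp_pos: [0.567, 0.0047, 0.1485]
orientation: [-1.394, -0.865, 0.862]
contact_force: [0.1, 0.3, -1.3]
grip_width: 0.0001
```

View pics/w6.png

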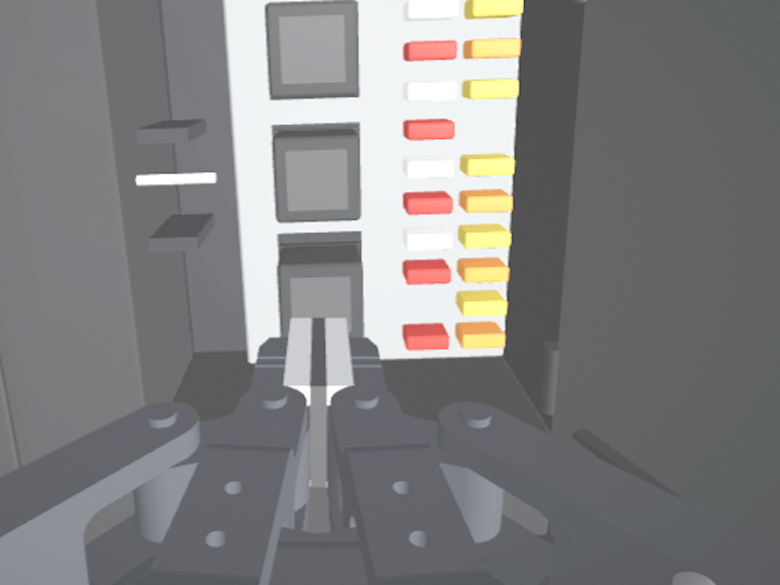

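Hatch angle measures 1.894 rad and the fingertips are centred over the proud relay. Descending.

```bash
python3 -m jog '0 0 0 0 10 0 0; 0 0 0 0 10 0 0; 0 0 0 0 8 0 0; 0 0 0 0 2 0 0; 0 0 0 0 0 0 0'; python3 -m jog '0 0 0 0 2 0 0; 0 0 0 0 2 0 0; 0 0 0 0 1 0 0; 0 0 0 0 1 0 0; 0 0 0 0 0 0 0'
```

```text
clock: 11.27
tcp_pos: [0.5652, 0.0047, 0.116]
orientation: [-1.392, -0.861, 0.865]
contact_force: [0.1, -0.3, -0.7]
grip_width: -0.0001
clock: 11.68
tcp_pos: [0.5664, 0.0047, 0.1115]
orientation: [-1.393, -0.864, 0.863]
contact_force: [0.3, -0.4, 2.7]
grip_width: -0.0004
```

```bash
python3 -m jog '0 0 0 0 1 0 0; 0 0 0 0 1 0 0; 0 0 0 0 1 0 0; 0 0 0 0 0 0 0; 0 0 0 0 0 0 0'; python3 -m jog '0 0 0 0 1 0 0; 0 0 0 0 1 0 0; 0 0 0 0 0 0 0; 0 0 0 0 0 0 0; 0 0 0 0 0 0 0'
```

```text
clock: 12.1
tcp_pos: [0.5664, 0.0047, 0.1083]
orientation: [-1.393, -0.864, 0.863]
contact_force: [0.3, -1.2, 1.8]
grip_width: 0.0002
clock: 12.52
tcp_pos: [0.5665, 0.0047, 0.1079]
orientation: [-1.392, -0.864, 0.862]
contact_force: [-5.0, -0.1, 17.3]
grip_width: -0.0003
```

The force rise to 17 N at z = 0.108 is the hard stop. Retreat straight up, then away, and check.

```bash
python3 -m jog '0 0 0 0 -5 0 0; 0 0 0 0 -20 0 0; 0 0 0 0 -30 0 0; 0 0 0 0 -35 0 0; 0 0 0 0 -35 0 0'; python3 -m jog '0 0 0 -20 -30 0 0; 0 0 0 -35 0 0 0; 0 0 0 -35 0 0 0; 0 0 0 -35 0 0 0; 0 0 0 -35 0 0 0';python3 -m jog '0 0 0 -35 0 0 0; 0 0 0 -30 0 0 0; 0 0 0 0 0 0 0; 0 0 0 0 0 0 0; 0 0 0 0 0 0 0'
python3 - <<'E'
from h import *
T=tool();w=imaging.grab_frame("wrist");t=imaging.grab_frame("top");s=imaging.grab_frame("scene")
P=lambda x,y:(235+(x+.5)/3.8-.5,150+(y+.5)/3.8-.5)
for p in [(367,295),(340,344),(312,399)]: print(dep(t,*P(*p)).round(4))
S=lambda x,y:(210+(x+.5)/3.4-.5,130+(y+.5)/3.4-.5)
a=dep(s,*S(470,260));b=dep(s,*S(455,350));d=a-b
print("angle",np.pi-np.arctan2(d[2],-(d@np.array([-.412,-.911,0]))))
for p in [(370,265)]: print("tray",dep(t,*p))
cv2.imwrite("pics/t7.png",gam(t["color"],235,445,150,350,3.8))
E
```

```text
clock: 12.93
tcp_pos: [0.5651, 0.0048, 0.2318]
orientation: [-1.392, -0.861, 0.865]
contact_force: [0.8, 0.9, 0.4]
grip_width: -0.0001
clock: 13.35
tcp_pos: [0.4938, -0.1395, 0.2611]
orientation: [-1.392, -0.864, 0.864]
contact_force: [0.7, -1.4, -0.2]
grip_width: -0.0
clock: 13.77
tcp_pos: [0.4662, -0.196, 0.261]
orientation: [-1.392, -0.864, 0.864]
contact_force: [-0.1, -0.9, -0.3]
grip_width: -0.0
[0.5654 0.0037 0.1092]
[0.5351 0.0194 0.1078]
[0.5011 0.0355 0.1066]
angle 1.8966106247224437
tray [ 0.47769443 -0.08465895  0.1323016 ]
```

View pics/t7.png

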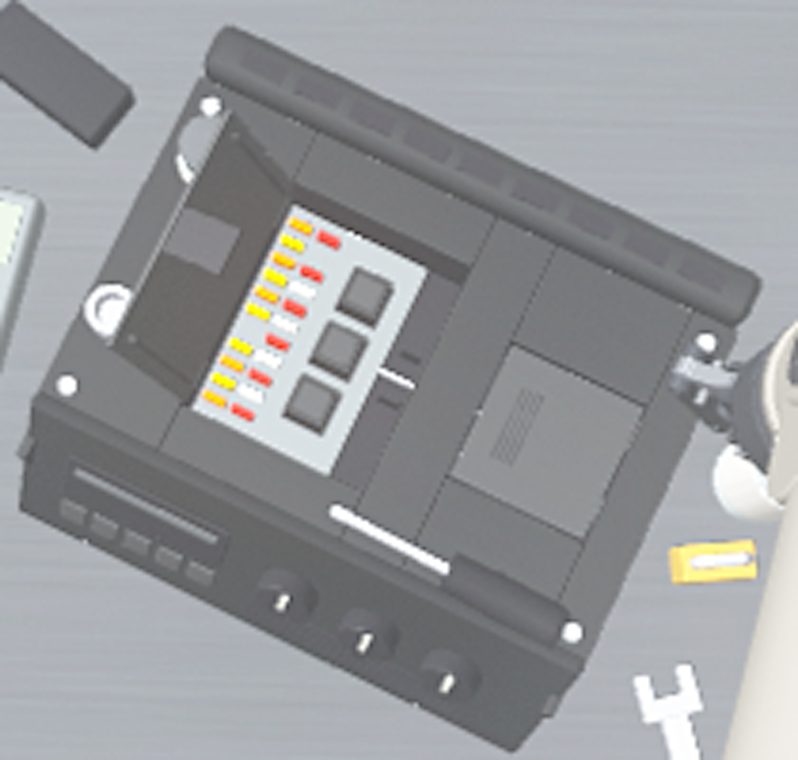

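Run:
```python
from h import *
P=lambda x,y:(235+(x+.5)/3.8-.5,150+(y+.5)/3.8-.5)
for k in range(3):
    t=imaging.grab_frame("top");M=np.linalg.inv(t["world_to_cam"]);o=[]
    for p in [(366,292),(339,345),(311,400)]:
        u,v=map(round,P(*p))
        o.append(np.mean([dep(t,a,b)[2] for a in range(u-2,u+3) for b in range(v-2,v+3)]))
    print(np.round(o,4))
```

```text
[0.1082 0.1078 0.1082]
[0.1087 0.1082 0.1082]
[0.1084 0.1087 0.1081]
```

All three relays are level. Handing in.

```bash
python3 -c "
from bench import r
print(r.hand_in())"
```

```text
the job is handed in; nothing more can be done
None
```

The fuse hatch is open and the loose relay is pressed home; I handed the job in at about 14 s of the 45 s allowed.

- **Hatch:** I pressed the ribbed pad once with the shut fingertips until the force rose to 8.8 N at the stop, then lifted clear. The hatch swung open untouched to about 1.894 rad. After I pressed the relay it still read 1.897 rad.
- **Relay:** The proud relay was the farthest of the three from the robot. I pressed it down to its hard stop, where the force reached 17 N with the fingertips at z = 0.108 m.
- **Level check:** All three relay tops now measure within about 1 mm of each other, at 0.108–0.109 m. A first coarse reading put this one 1.4–2.6 mm above its neighbours. Averaging over a larger patch in three images showed that was noise.
- **Everything else:** In the last top view the tray lid was shut, nothing within that view had visibly moved, and the arm was clear.

One check disagreed. Triangulating the relay's height from two views gave 0.123 m before pressing, against 0.115 m from depth. I used the depth value, and the contact force confirmed it.

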